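# Free the interlock of a gouge chest and open its blade drawer

### The job

Open the gouge drawer of the low wooden chest (the one with the round knob) all the way and leave it open. Its interlock holds it while any drawer with a bar pull is off its stop, even by a few millimetres, and at least one is: feel which, press those fully home against their stops with a light hand, and leave them shut. Never force a drawer that is blocked or home, and leave the other things where they lie.

Things in the scene. Friction and masses are not known exactly. Their poses are not given: they have to be found in the camera images.
- chest: Low wooden bench-top chest, fixed: (mm) 300 deep (its x) x 560 wide (y) x 104 high, origin at the centre of its underside. Drawers face and open towards its -x (roughly towards the robot); the face lies at x = -150. Four equal drawers side by side at y = -202.5, -67.5, 67.5, 202.5; which sits where varies. Each slides 130 from inner to outer stop, drags with about 3.5 N and stays put.
- front_k: Front of the gouge drawer: panel 127 wide, 70 high, 16 thick, with the round knob. Origin: middle of its face at pull height, 64 above the bench; axes as the chest's. Panels are hand-fitted: with a drawer hard home the panel may lie 13 mm behind to 3 mm in front of the chest's face, so its place does not tell if it is home. Blocked, the drawer gives 5 to 8 mm, then stops dead.
- knob (a point): Centre of the turned wooden knob's thickest part (33 in diameter), 33 out from the panel of front_k, 64 above the bench and 40 below the chest's top; the knob ends 46 out, its neck is 17 thick. Axes as the chest's.
- front_b: Front of a drawer with a bar pull; panel, origin and axes as front_k. Starts at most 8 mm out from its own stiff inner stop (where that lies, see front_k). Moves inwards on a push of about 4 N; home, it does not move at all. It frees the interlock only within about 1 mm of its stop.
- bar_b (a point): Middle of the bar pull of front_b: straight steel bar along y, 90 long, about 10 thick, its axis 35 out from the panel, 64 above the bench. Axes as the chest's.
- front_c: Front of another drawer with a bar pull, just like front_b.
- bar_c (a point): Middle of the bar pull of front_c: straight steel bar along y, 90 long, about 10 thick, its axis 35 out from the panel, 64 above the bench. Axes as the chest's.
- front_d: Front of another drawer with a bar pull, just like front_b.
- bar_d (a point): Middle of the bar pull of front_d: straight steel bar along y, 90 long, about 10 thick, its axis 35 out from the panel, 64 above the bench. Axes as the chest's.
- stone: Bystander: sharpening stone in a wooden holder, 210 x 68 x 30, on top of the chest. Origin: centre of its underside, x along its length.
- gouge: Bystander: carving gouge 240 long, wooden handle 26 thick, on top of the chest. Origin: under its middle, x from handle to blade.
- mallet: Bystander: turned wooden carver's mallet standing on its head, handle up, 94 in diameter, 270 high, left of the chest. Origin: centre of its underside.
- panel: Bystander: carved relief panel 220 x 150 x 22 lying on the bench to the robot's left. Origin: centre of its underside.
- veiner: Bystander: small carving gouge 200 long, handle 24 thick, lying on the relief panel. Origin: under its middle, x from handle to blade.
- wax: Bystander: round metal wax tin, 72 in diameter, 45 high, right of the chest. Origin: centre of its underside.
- cork_block: Bystander: cork sanding block 110 x 60 x 35 on the bench to the robot's right. Origin: centre of its underside.
- brush: Bystander: bench brush 200 long, right of the chest. Origin: centre of its underside, x from handle to bristles.

How it is judged:
By the outcome, as a careful person would: the job done as asked, in the order asked, and still so for the second after the job is handed in, with the robot touching nothing.
It also fails if it takes over 72 s, if anything falls off the work surface, if the arm or the gripper's body presses on something with over 40 N, if the wrist force passes 120 N, or if a joint passes its speed limit or range.

### The arm

A 6-joint arm with a two-finger parallel gripper is mounted at the origin on the work surface. World frame = base frame: x ahead of the robot, y to its left, z up, the work surface at z = 0. Lengths are in m, angles in degrees, forces in N, time in s.
With the tool pointing down it reaches from about 0.15 to 0.775 m from the base axis. Payload 6.1 kg.
Tool frame: the origin (TCP) lies midway between the tips of the shut fingers; the grasp point (between the pads) lies 19 mm behind it; z points along the fingers, y is the line along which they close (so a half turn about z gives the same grasp; the last joint's range is limited). The gripper opens to 85 mm and grips with 20 to 120 N. Pads are 22 mm wide; open, the fingers measure 114 mm over their backs; the gripper's body (76 mm by 85 mm) begins 54 mm behind the grasp point. The pads swing forward as they close: fully open they stand 13 mm farther back than shut.
Start: joints at [77.349, 7.208, -2.269, 80.523, 0, 90], TCP at [0.115, 0.512, 0.231] pointing down, gripper open.
Joint ranges: [-155.77, 155.77], [-54.66, 111.73], [-72.52, 77.12], [-102.08, 115.82], [-83.92, 84.16], [-180, 180]. Speed limits (degrees/s): [136.94, 136.94, 172.46, 180, 180, 180].

### API

Orientations are given as [roll, pitch, yaw] about the fixed x, y, z axes, in that order (R = Rz(yaw) Ry(pitch) Rx(roll)).
In Python, from plant import ctrl, capture, order, boxes_of, tip_of gives the robot as it stands.
- The arm moves only by the tool drive_tool, never from a script. Its argument "deltas" is a list of rows, each an object of numbers: "rx", "ry", "rz": the turn, a rotation vector about the world's x, y, z as a fraction of full scale; "dx", "dy", "dz": the shift along the world's x, y, z as a fraction of full scale; "fingers": the finger opening in mm, from 0 to 85.4. A call has 1 to 10 rows; each row shifts and turns the commanded pose from where the row before left it; what a row does not reach is not made up. Full scale, the value 1, is 0.15 m for a shift and 90 degrees for a turn. A row lasts 1/10 s, in which the tool goes at most 50 mm and 8.59 degrees, less where a joint would pass 70% of its speed; a pose out of reach is approached as far as the arm can. A call with a number of a shift or a turn outside -1 to 1 is refused whole. A call with a gripper value outside its range is refused whole. The fingers move at their own pace and stop on an object; the grip force is fixed at half the most. Time passes only in rows, so rows that do not move let the fingers close. It gives the time, the measured TCP pose, the force, the opening and the grip force at its end, in the units of the state.
- ctrl.observe(): the state, without advancing time (a new reading comes with each control period).
- capture(name): name is "scene" or "top"; returns a dict with "img" (420x560x3 uint8, red, green, blue), "depth" (420x560 float32, m along the optical axis (not along the pixel's ray), 0 where there is no reading), "camera_matrix" (3x3 intrinsics, pixels), "k1" (the pictures are not rectified: a ray, as slopes to the right and down, at radius r is drawn at 1 + k1 r^2 times it, then the intrinsics apply), "eye" and "orientation" of the camera in the world. Camera axes: x right, y up, looking along -z (the intrinsics and any distortion apply to the point x, -y, -z); pixel columns grow to the right and rows downward; lengths in m; the calibration is good to about 2 mm. A picture is of the moment at which its call begins.
- order.job_done(): hands the job in; it is judged then, once.
Trained networks look in a picture, given as the dict that the camera call returned (one of the last four; its "shot" number tells which), for a name from the list of things; names that differ only in an ending like _2 or _b are one class to them, and where a whole thing is asked for, a point or a joint stands for the part that bears it (a point fixed in the world has none). Each returns a list of dicts, best first, with "score" (0 to 1); they miss things now and then, are a little off and sometimes report something else, mostly with a low value. They report only what shows in the picture. A call takes as long as a camera call.
- boxes_of(picture, name): "uv" ([column, row] in pixels, amid what is visible of it).
- tip_of(picture, name): "uv" ([column, row] in pixels: a listed point, or the origin of a listed thing).
The state is a dict: "clock": time; "qpos": joint angles; "qd": joint speeds; "effort": joint torques, N m; "tcp_pos": TCP position; "tool_rot": TCP orientation; "ft_force": force on the tool from outside, world axes, zero at the start; "moment": the same for the moment, N m; "gripper_width": finger opening in m; "grip_force": force on a finger pad.
Only numpy, scipy, OpenCV 4.12 (cv2) and the standard library are available. Lean on these libraries where they do the work, as an engineer would, in place of code of your own. Each camera call takes 0.05 s, during which the arm holds its last target. There are 200 camera calls.

## Working session

There is one attempt and no reset: what is moved stays moved. The work goes in short steps, Python scripts to look and compute and a tool call to move; the robot and the scene stay as the last step left them, time stands still between calls to the robot, and variables do not carry over. Pictures are saved under pics/ and viewed, at most 10 in all, crops included, and the job is handed in when it is done.

Besides the shell and the picture viewer there is one more tool, called after "Emit:" as name([rows], argument=value, ...), one row to a line, values as JSON. drive_tool: Moves the arm, as the interface text tells. Its arguments: {"type":"object","properties":{"deltas":{"type":"array"}},"required":["deltas"]}

```bash
mkdir -p pics; cat > h.py <<'E'
import numpy as np, cv2
from scipy.spatial.transform import Rotation as R
from plant import ctrl, capture, order, boxes_of, tip_of
def rot(o):
    o=np.array(o,float)
    if o.shape==(3,3): return o
    if o.shape==(4,): raise Exception('quat %s'%o)
    return R.from_euler('xyz',o,degrees=True).as_matrix()
def ray(p,uv):
    K=np.array(p["camera_matrix"]); k=p["k1"]
    d=np.array([(uv[0]-K[0,2])/K[0,0],(uv[1]-K[1,2])/K[1,1]]); s=d.copy()
    for _ in range(20): s=d/(1+k*(s@s))
    return rot(p["orientation"])@np.array([s[0],-s[1],-1.])
def bydepth(p,uv):
    u,v=int(round(uv[0])),int(round(uv[1]))
    w=p["depth"][max(v-1,0):v+2,max(u-1,0):u+2]; w=w[w>0]
    return np.array(p["eye"])+ray(p,uv)*np.median(w) if len(w) else None
def atz(p,uv,z):
    r=ray(p,uv); e=np.array(p["eye"]); return e+r*(z-e[2])/r[2]
def tri(p1,a,p2,b):
    r1,r2=ray(p1,a),ray(p2,b); e1,e2=np.array(p1["eye"]),np.array(p2["eye"])
    t=np.linalg.lstsq(np.c_[r1,-r2],e2-e1,rcond=None)[0]
    x,y=e1+r1*t[0],e2+r2*t[1]; return (x+y)/2,np.linalg.norm(x-y)
E
python3 - <<'E'
from h import *
np.set_printoptions(precision=4,suppress=True)
s=ctrl.observe(); print(s)
P={}
for n in("scene","top"):
    p=P[n]=capture(n); cv2.imwrite(f"pics/{n}0.png",p["img"][:,:,::-1]); print(n,p["eye"],p["orientation"],p["k1"],p["camera_matrix"])
for t in("knob","bar_b","front_k","front_b","chest","stone","gouge","mallet","panel","wax","cork_block","brush"):
    for n,p in P.items():
        for d in tip_of(p,t)[:4]: print(t,n,round(d["score"],2),np.array(d["uv"]),bydepth(p,d["uv"]),atz(p,d["uv"],.064))
E
```

```text
{'clock': 0.0, 'qpos': array([77.347 ,  7.2411, -2.3251, 80.524 , -0.0009, 89.998 ]), 'qd': array([ 0.0325, -0.0338, -0.0231, -0.0279,  0.0774,  0.0318]), 'effort': array([ -0.0004, -43.5915,  35.2924,   0.0175,  -0.0002,   0.    ]), 'tcp_pos': array([0.1149, 0.5119, 0.2305]), 'tool_rot': array([-179.9099,    0.0009,  167.349 ]), 'ft_force': array([-0.6289, -0.3131, -0.107 ]), 'moment': array([ 0.0025, -0.0033,  0.0155]), 'grip_force': 0.0, 'gripper_width': 0.08535639973423137}
scene [1.4158 0.664  0.7772] [ 58.0151  -1.0148 127.9447] -0.15336848312146847 [[458.7623   0.     275.5948]
 [  0.     458.7623 206.8345]
 [  0.       0.       1.    ]]
top [ 0.2557 -0.0137  1.4281] [ 12.5136   0.14   -91.0105] -0.08556775879017184 [[442.8204   0.     278.7698]
 [  0.     442.8204 205.2981]
 [  0.       0.       1.    ]]
knob top 0.59 [327.2 209.2] [ 0.5407 -0.1668  0.0754] [ 0.5431 -0.1681  0.064 ]
knob top 0.59 [308.7 159.9] [ 0.684  -0.1099  0.1337] [ 0.707  -0.1151  0.064 ]
knob top 0.26 [201.3 202. ] [0.5884 0.2409 0.0009] [0.5737 0.2297 0.064 ]
bar_b scene 0.6 [338.7 255.7] [0.6355 0.26
[... 2281 characters left out ...]
0.3521 0.4474 0.039 ] [0.3504 0.4391 0.064 ]
wax scene 0.73 [179.1 173.7] [ 0.487  -0.4781  0.0141] [ 0.5477 -0.4034  0.064 ]
wax top 0.66 [428.3 235.5] [ 0.4554 -0.489   0.0468] [ 0.4529 -0.4831  0.064 ]
wax top 0.27 [129.9 269.2] [0.3663 0.4571 0.0388] [0.3643 0.4486 0.064 ]
cork_block scene 0.84 [229.7 162.3] [ 0.3204 -0.3869  0.024 ] [ 0.3786 -0.331   0.064 ]
cork_block top 0.9 [408.2 284.5] [ 0.3038 -0.416   0.0353] [ 0.3028 -0.4077  0.064 ]
cork_block top 0.19 [427.5 234.1] [ 0.46   -0.487   0.0463] [ 0.4574 -0.4809  0.064 ]
brush scene 0.57 [143.8 190.3] [ 0.6418 -0.4821  0.0135] [ 0.693  -0.4063  0.064 ]
brush top 0.83 [425.8 187.3] [ 0.6203 -0.5041  0.021 ] [ 0.6091 -0.4891  0.064 ]
```

```bash
python3 -c "
import cv2
a=cv2.imread('pics/top0.png')[110:240,90:450];cv2.imwrite('pics/top0c.png',cv2.resize(a,None,fx=2.2,fy=2.2,interpolation=cv2.INTER_CUBIC))"
```

```text
(no output)
```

View pics/scene0.png

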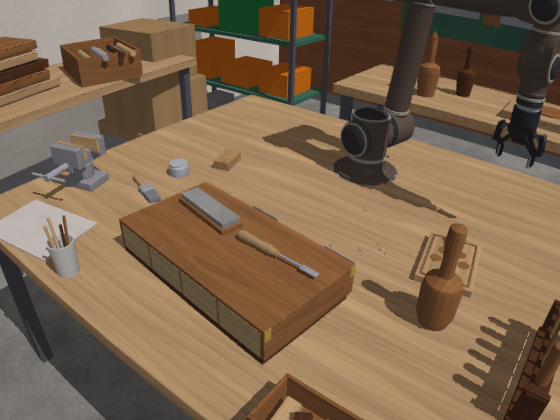

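View pics/top0c.png

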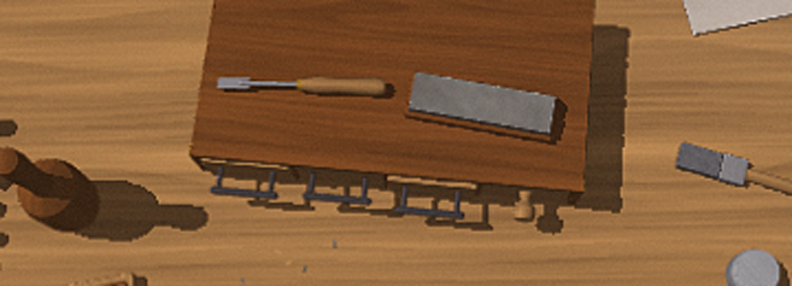

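The scene view shows the chest from its back, so only the top view is useful here. In the top view, three bar pulls sit at crop (243,185), (337,193) and (430,207), with the knob rightmost at (525,205). The stone and gouge lie on top of the chest, well back from the pulls. Next I'll get the chest pose and check the bar and knob heights.

```bash
python3 - <<'E'
from h import *
np.set_printoptions(precision=4,suppress=True)
p=capture("top"); D=p["depth"]
pts={}
for v in range(100,230):
    for u in range(150,400):
        if D[v,u]>0: pts[u,v]=np.array(p["eye"])+ray(p,(u,v))*D[v,u]
A=np.array(list(pts.values()))
T=A[(abs(A[:,2]-.104)<.006)&(A[:,0]>.5)&(abs(A[:,1])<.4)]
(c,s,a)=cv2.minAreaRect((T[:,:2]*1000).astype(np.float32)); print("top",c,s,a,np.median(T[:,2]))
# front edge fit
e=np.array([[y,T[abs(T[:,1]-y)<.006][:,0].min()] for y in np.arange(-.22,.26,.02)]); k=np.polyfit(e[:,0],e[:,1],1); print("front edge x=",k, "yaw",-np.degrees(np.arctan(k[0])), (e[:,1]-np.polyval(k,e[:,0]))*1000)
yaw=-np.arctan(k[0]); X=np.array([np.cos(yaw),np.sin(yaw)]);Y=np.array([-X[1],X[0]])
F=A[(A[:,2]>.05)&(A[:,2]<.09)&(A[:,0]>.5)&(A[:,0]<.62)&(A[:,1]>-.22)&(A[:,1]<.29)]
f=F[:,:2]@X; g=F[:,:2]@Y; face=k[1]*np.cos(yaw)
m=(f<face-.018); q=np.c_[f-face,g,F[:,2]][m]
for lo in np.arange(-.26,.32,.015):
    w=q[(q[:,1]>=lo)&(q[:,1]<lo+.015)]
    if len(w): print(round(lo,3),len(w),w.mean(0),w.min(0),w.max(0))
print(X,Y,face)
E
```

```text
top (753.7312622070312, 10.126678466796875) (562.1168212890625, 305.1101989746094) 83.49393463134766 0.10397313850478573
front edge x= [0.1155 0.6002] yaw -6.590323052486102 [ 0.731  -0.2076 -0.3187 -0.1669 -0.2769 -0.0234 -1.0301 -0.2036 -0.0163
 -0.7185  0.4687  0.3045  0.7112  1.3359  1.6399 -0.824  -0.5292  0.187
  0.6322 -0.5528 -0.005  -0.6032 -1.703   1.1687]
-0.125 22 [-0.0299 -0.1147  0.0743] [-0.0408 -0.1199  0.062 ] [-0.0193 -0.1109  0.083 ]
-0.11 40 [-0.0314 -0.1024  0.0756] [-0.0412 -0.11    0.0641] [-0.0197 -0.0953  0.0835]
-0.095 12 [-0.031  -0.0921  0.0703] [-0.0398 -0.0938  0.0613] [-0.0213 -0.0902  0.0766]
-0.02 31 [-0.0357 -0.0105  0.0676] [-0.0475 -0.019   0.0596] [-0.0187 -0.0052  0.0738]
-0.005 18 [-0.0402  0.0021  0.068 ] [-0.0467 -0.005   0.0624] [-0.0233  0.0099  0.0725]
0.01 14 [-0.0419  0.0184  0.0666] [-0.0462  0.0124  0.0589] [-0.0355  0.025   0.0722]
0.025 17 [-0.0417  0.0316  0.0673] [-0.0469  0.0253  0.0631] [-0.0366  0.0384  0.071 ]
0.04 17 [-0.042   0.0481  0.0683] [-0.0457  0.0409  0.0631] [-0.0376  0.0543  0.0754]
0.055 30 [-0.0359  0.0643  0.0682]
[... 613 characters left out ...]
 0.1752  0.0633] [-0.0289  0.1885  0.0741]
0.19 21 [-0.0309  0.199   0.0676] [-0.0388  0.1907  0.0623] [-0.0192  0.205   0.0717]
0.205 13 [-0.031   0.2089  0.0667] [-0.0384  0.2051  0.061 ] [-0.0188  0.2135  0.0712]
0.25 27 [-0.0343  0.259   0.0673] [-0.0434  0.2512  0.0608] [-0.0181  0.2647  0.074 ]
0.265 16 [-0.0384  0.2713  0.068 ] [-0.0433  0.2652  0.0629] [-0.0306  0.2798  0.0731]
0.28 16 [-0.0386  0.2878  0.0667] [-0.0427  0.2802  0.0611] [-0.0329  0.2946  0.0718]
0.295 18 [-0.0392  0.302   0.0682] [-0.0443  0.2956  0.0646] [-0.034   0.3093  0.0727]
0.31 14 [-0.0388  0.3182  0.0667] [-0.0421  0.3119  0.0612] [-0.0335  0.3238  0.0729]
[ 0.9934 -0.1148] [0.1148 0.9934] 0.5962034597624155
```

Emit:
drive_tool([
  {"dx":0.265,"dy":-0.17,"rz":0.0067,"fingers":0},
  {"dx":0.265,"dy":-0.17,"rz":0.0067,"fingers":0},
  {"dx":0.265,"dy":-0.17,"rz":0.0067,"fingers":0},
  {"dx":0.265,"dy":-0.17,"rz":0.0067,"fingers":0},
  {"dx":0.265,"dy":-0.17,"rz":0.0067,"fingers":0},
  {"dx":0.265,"dy":-0.17,"rz":0.0067,"fingers":0},
  {"dx":0.265,"dy":-0.17,"rz":0.0067,"fingers":0},
  {"dx":0.265,"dy":-0.17,"rz":0.0067,"fingers":0},
  {"dx":0.265,"dy":-0.17,"rz":0.0067,"fingers":0},
  {"dx":0.265,"dy":-0.17,"rz":0.0067,"fingers":0},
])

```text
validation failed for argument at $.de...
```

```bash
python3 -c "
from plant import ctrl
s=ctrl.observe();print(s)"
```

```text
{'clock': 1.35, 'qpos': array([ 7.73487759e+01,  7.20594248e+00, -2.26844456e+00,  8.05235184e+01,
        9.03030855e-04,  8.99994493e+01]), 'qd': array([ 0.03144801, -0.05710689, -0.03688873, -0.07207445,  0.05970255,
        0.00433744]), 'effort': array([ 2.80972003e-03, -4.35699713e+01,  3.53095508e+01,  9.44699314e-04,
        2.72900661e-04, -1.31553541e-06]), 'tcp_pos': array([0.11497528, 0.51223963, 0.23131538]), 'tool_rot': array([ 1.79997905e+02, -9.03010723e-04,  1.67349327e+02]), 'ft_force': array([-0.03804792, -0.41816593,  0.78477336]), 'moment': array([ 0.0309725 , -0.00305748, -0.01683958]), 'grip_force': 0.0, 'gripper_width': 0.08555584018257795}
```

The arm didn't move: the call was refused by validation. Rows may need every key, so I'll try one full row.

Emit:
drive_tool([
  {"rx":0,"ry":0,"rz":0.0067,"dx":0.265,"dy":-0.17,"dz":0,"fingers":0},
])

```text
clock: 1.45
tcp_pos: [0.1526, 0.4886, 0.2308]
tool_rot: [180.0, -0.1, 168.3]
ft_force: [2.3, -0.0, -0.1]
gripper_width: 0.0735
grip_force: 0.0
```

Emit:
drive_tool([
  {"rx":0,"ry":0,"rz":0.0067,"dx":0.265,"dy":-0.17,"dz":0,"fingers":0},
  {"rx":0,"ry":0,"rz":0.0067,"dx":0.265,"dy":-0.17,"dz":0,"fingers":0},
  {"rx":0,"ry":0,"rz":0.0067,"dx":0.265,"dy":-0.17,"dz":0,"fingers":0},
  {"rx":0,"ry":0,"rz":0.0067,"dx":0.265,"dy":-0.17,"dz":0,"fingers":0},
  {"rx":0,"ry":0,"rz":0.0067,"dx":0.265,"dy":-0.17,"dz":0,"fingers":0},
  {"rx":0,"ry":0,"rz":0.0067,"dx":0.265,"dy":-0.17,"dz":0,"fingers":0},
  {"rx":0,"ry":0,"rz":0.0067,"dx":0.265,"dy":-0.17,"dz":0,"fingers":0},
  {"rx":0,"ry":0,"rz":0.0067,"dx":0.265,"dy":-0.17,"dz":0,"fingers":0},
  {"rx":0,"ry":0,"rz":0.0067,"dx":0.265,"dy":-0.17,"dz":0,"fingers":0},
])

```text
clock: 2.35
tcp_pos: [0.514, 0.2559, 0.2314]
tool_rot: [180.0, 0.0, 173.4]
ft_force: [0.2, 0.8, 0.4]
gripper_width: 0.0002
grip_force: 0.0
```

```bash
python3 -c "
from plant import ctrl
s=ctrl.observe();print(s['qpos'],s['tcp_pos'],s['tool_rot'])"
```

```text
[2.64596621e+01 1.25934275e+01 4.20335559e+00 8.15861056e+01
 8.78630828e-03 3.30689074e+01] [0.51399291 0.25586637 0.23140765] [1.79979638e+02 1.51693326e-02 1.73390754e+02]
```

The tool yaw is right, and joint 6 will stay in range all the way to the knob. Now I'll go down in front of the left bar.

Emit:
drive_tool([
  {"rx":0,"ry":0,"rz":0,"dx":-0.003,"dy":-0.023,"dz":-0.3,"fingers":0},
  {"rx":0,"ry":0,"rz":0,"dx":-0.003,"dy":-0.023,"dz":-0.3,"fingers":0},
  {"rx":0,"ry":0,"rz":0,"dx":-0.003,"dy":-0.023,"dz":-0.3,"fingers":0},
  {"rx":0,"ry":0,"rz":0,"dx":-0.003,"dy":-0.023,"dz":-0.3,"fingers":0},
  {"rx":0,"ry":0,"rz":0,"dx":0.146,"dy":-0.017,"dz":0,"fingers":0},
  {"rx":0,"ry":0,"rz":0,"dx":0.146,"dy":-0.017,"dz":0,"fingers":0},
  {"rx":0,"ry":0,"rz":0,"dx":0,"dy":0,"dz":0,"fingers":0},
  {"rx":0,"ry":0,"rz":0,"dx":0,"dy":0,"dz":0,"fingers":0},
])

```text
clock: 3.15
tcp_pos: [0.5546, 0.2382, 0.0511]
tool_rot: [-180.0, -0.0, 173.4]
ft_force: [-0.7, -0.3, 0.9]
gripper_width: 0.0003
grip_force: 0.0
```

Emit:
drive_tool([
  {"rx":0,"ry":0,"rz":0,"dx":0.02,"dy":-0.0023,"dz":0,"fingers":0},
  {"rx":0,"ry":0,"rz":0,"dx":0.02,"dy":-0.0023,"dz":0,"fingers":0},
  {"rx":0,"ry":0,"rz":0,"dx":0.02,"dy":-0.0023,"dz":0,"fingers":0},
  {"rx":0,"ry":0,"rz":0,"dx":0.02,"dy":-0.0023,"dz":0,"fingers":0},
  {"rx":0,"ry":0,"rz":0,"dx":0,"dy":0,"dz":0,"fingers":0},
])

```text
clock: 3.65
tcp_pos: [0.5668, 0.237, 0.0514]
tool_rot: [180.0, 0.0, 173.4]
ft_force: [1.2, 0.2, 0.2]
gripper_width: 0.0002
grip_force: 0.0
```

Emit:
drive_tool([
  {"rx":0,"ry":0,"rz":0,"dx":0.0067,"dy":-0.0008,"dz":0,"fingers":0},
  {"rx":0,"ry":0,"rz":0,"dx":0.0067,"dy":-0.0008,"dz":0,"fingers":0},
  {"rx":0,"ry":0,"rz":0,"dx":0,"dy":0,"dz":0,"fingers":0},
])

```text
clock: 3.95
tcp_pos: [0.5685, 0.2367, 0.0513]
tool_rot: [-180.0, -0.0, 173.4]
ft_force: [-0.4, 0.2, 1.2]
gripper_width: -0.0001
grip_force: 0.0
```

Emit:
drive_tool([
  {"rx":0,"ry":0,"rz":0,"dx":0.0067,"dy":-0.0008,"dz":0,"fingers":0},
  {"rx":0,"ry":0,"rz":0,"dx":0,"dy":0,"dz":0,"fingers":0},
])

```text
clock: 4.15
tcp_pos: [0.5696, 0.2366, 0.0513]
tool_rot: [180.0, 0.0, 173.4]
ft_force: [0.6, 0.5, -0.4]
gripper_width: -0.0002
grip_force: 0.0
```

Emit:
drive_tool([
  {"rx":0,"ry":0,"rz":0,"dx":0.0067,"dy":-0.0008,"dz":0,"fingers":0},
  {"rx":0,"ry":0,"rz":0,"dx":0,"dy":0,"dz":0,"fingers":0},
])

```text
clock: 4.35
tcp_pos: [0.5706, 0.2365, 0.0513]
tool_rot: [180.0, 0.0, 173.4]
ft_force: [0.0, 0.4, -0.7]
gripper_width: 0.0002
grip_force: 0.0
```

Emit:
drive_tool([
  {"rx":0,"ry":0,"rz":0,"dx":0.0067,"dy":-0.0008,"dz":0,"fingers":0},
  {"rx":0,"ry":0,"rz":0,"dx":0,"dy":0,"dz":0,"fingers":0},
])

```text
clock: 4.55
tcp_pos: [0.5716, 0.2364, 0.0513]
tool_rot: [180.0, 0.0, 173.4]
ft_force: [-0.4, -0.2, 0.0]
gripper_width: 0.0001
grip_force: 0.0
```

Emit:
drive_tool([
  {"rx":0,"ry":0,"rz":0,"dx":0.0067,"dy":-0.0008,"dz":0,"fingers":0},
  {"rx":0,"ry":0,"rz":0,"dx":0,"dy":0,"dz":0,"fingers":0},
])

```text
clock: 4.75
tcp_pos: [0.5724, 0.2362, 0.0512]
tool_rot: [180.0, -0.0, 173.4]
ft_force: [-0.7, -0.1, 0.0]
gripper_width: 0.0006
grip_force: 0.4
```

Emit:
drive_tool([
  {"rx":0,"ry":0,"rz":0,"dx":0.0067,"dy":-0.0008,"dz":0,"fingers":0},
  {"rx":0,"ry":0,"rz":0,"dx":0,"dy":0,"dz":0,"fingers":0},
])

```text
clock: 4.95
tcp_pos: [0.573, 0.2362, 0.0512]
tool_rot: [180.0, -0.1, 173.4]
ft_force: [-3.5, 0.1, 1.6]
gripper_width: -0.0002
grip_force: 1.8
```

Emit:
drive_tool([
  {"rx":0,"ry":0,"rz":0,"dx":0.0067,"dy":-0.0008,"dz":0,"fingers":0},
  {"rx":0,"ry":0,"rz":0,"dx":0,"dy":0,"dz":0,"fingers":0},
])

```text
clock: 5.15
tcp_pos: [0.5737, 0.2361, 0.0512]
tool_rot: [180.0, -0.1, 173.4]
ft_force: [-4.9, 1.0, 2.7]
gripper_width: -0.0
grip_force: 2.7
```

Emit:
drive_tool([
  {"rx":0,"ry":0,"rz":0,"dx":0.0067,"dy":-0.0008,"dz":0,"fingers":0},
  {"rx":0,"ry":0,"rz":0,"dx":0,"dy":0,"dz":0,"fingers":0},
])

```text
clock: 5.35
tcp_pos: [0.5738, 0.236, 0.0511]
tool_rot: [180.0, -0.2, 173.4]
ft_force: [-8.4, 1.7, 3.4]
gripper_width: -0.0001
grip_force: 4.3
```

Emit:
drive_tool([
  {"rx":0,"ry":0,"rz":0,"dx":0.0067,"dy":-0.0008,"dz":0,"fingers":0},
  {"rx":0,"ry":0,"rz":0,"dx":0,"dy":0,"dz":0,"fingers":0},
])

```text
clock: 5.55
tcp_pos: [0.5738, 0.2361, 0.0511]
tool_rot: [180.0, -0.3, 173.4]
ft_force: [-11.9, 2.3, 6.6]
gripper_width: 0.0001
grip_force: 5.9
```

Left drawer: contact at about 0.572, then about 1.6 mm of movement at 3.5–5 N, then a dead stop. It's home now. Next, the second bar.

Emit:
drive_tool([
  {"rx":0,"ry":0,"rz":0,"dx":-0.1,"dy":0.0115,"dz":0,"fingers":0},
  {"rx":0,"ry":0,"rz":0,"dx":-0.1,"dy":0.0115,"dz":0,"fingers":0},
  {"rx":0,"ry":0,"rz":0,"dx":-0.0344,"dy":-0.298,"dz":0,"fingers":0},
  {"rx":0,"ry":0,"rz":0,"dx":-0.0344,"dy":-0.298,"dz":0,"fingers":0},
  {"rx":0,"ry":0,"rz":0,"dx":-0.0344,"dy":-0.298,"dz":0,"fingers":0},
  {"rx":0,"ry":0,"rz":0,"dx":0,"dy":0,"dz":0,"fingers":0},
  {"rx":0,"ry":0,"rz":0,"dx":0.076,"dy":-0.0088,"dz":0,"fingers":0},
  {"rx":0,"ry":0,"rz":0,"dx":0.076,"dy":-0.0088,"dz":0,"fingers":0},
  {"rx":0,"ry":0,"rz":0,"dx":0,"dy":0,"dz":0,"fingers":0},
])

```text
clock: 6.45
tcp_pos: [0.5565, 0.1034, 0.0514]
tool_rot: [180.0, 0.1, 173.4]
ft_force: [1.5, 0.9, -0.1]
gripper_width: -0.0001
grip_force: 0.0
```

Emit:
drive_tool([
  {"rx":0,"ry":0,"rz":0,"dx":0.0067,"dy":-0.0008,"dz":0,"fingers":0},
  {"rx":0,"ry":0,"rz":0,"dx":0.0067,"dy":-0.0008,"dz":0,"fingers":0},
  {"rx":0,"ry":0,"rz":0,"dx":0,"dy":0,"dz":0,"fingers":0},
])

```text
clock: 6.75
tcp_pos: [0.5557, 0.1027, 0.0511]
tool_rot: [-180.0, -0.0, 173.4]
ft_force: [-1.2, 0.6, -0.2]
gripper_width: -0.0
grip_force: 0.0
```

Emit:
drive_tool([
  {"rx":0,"ry":0,"rz":0,"dx":0.0067,"dy":-0.0008,"dz":0,"fingers":0},
  {"rx":0,"ry":0,"rz":0,"dx":0,"dy":0,"dz":0,"fingers":0},
])

```text
clock: 6.95
tcp_pos: [0.5568, 0.1022, 0.0513]
tool_rot: [-180.0, 0.0, 173.4]
ft_force: [0.4, 0.2, -0.6]
gripper_width: -0.0002
grip_force: 0.0
```

Emit:
drive_tool([
  {"rx":0,"ry":0,"rz":0,"dx":0.0067,"dy":-0.0008,"dz":0,"fingers":0},
  {"rx":0,"ry":0,"rz":0,"dx":0,"dy":0,"dz":0,"fingers":0},
])

```text
clock: 7.15
tcp_pos: [0.558, 0.102, 0.0514]
tool_rot: [180.0, 0.0, 173.4]
ft_force: [0.5, -0.1, 0.1]
gripper_width: 0.0002
grip_force: 0.0
```

Emit:
drive_tool([
  {"rx":0,"ry":0,"rz":0,"dx":0.0067,"dy":-0.0008,"dz":0,"fingers":0},
  {"rx":0,"ry":0,"rz":0,"dx":0,"dy":0,"dz":0,"fingers":0},
])

```text
clock: 7.35
tcp_pos: [0.559, 0.1018, 0.0513]
tool_rot: [180.0, 0.0, 173.4]
ft_force: [0.0, -0.1, -0.8]
gripper_width: -0.0
grip_force: 0.0
```

Emit:
drive_tool([
  {"rx":0,"ry":0,"rz":0,"dx":0.0067,"dy":-0.0008,"dz":0,"fingers":0},
  {"rx":0,"ry":0,"rz":0,"dx":0,"dy":0,"dz":0,"fingers":0},
])

```text
clock: 7.55
tcp_pos: [0.56, 0.1017, 0.0513]
tool_rot: [180.0, 0.0, 173.4]
ft_force: [0.1, 0.4, -0.5]
gripper_width: 0.0
grip_force: 0.0
```

Emit:
drive_tool([
  {"rx":0,"ry":0,"rz":0,"dx":0.0067,"dy":-0.0008,"dz":0,"fingers":0},
  {"rx":0,"ry":0,"rz":0,"dx":0,"dy":0,"dz":0,"fingers":0},
])

```text
clock: 7.75
tcp_pos: [0.561, 0.1016, 0.0513]
tool_rot: [-180.0, 0.0, 173.4]
ft_force: [-0.7, 0.4, 0.2]
gripper_width: 0.0
grip_force: 0.0
```

Emit:
drive_tool([
  {"rx":0,"ry":0,"rz":0,"dx":0.0067,"dy":-0.0008,"dz":0,"fingers":0},
  {"rx":0,"ry":0,"rz":0,"dx":0,"dy":0,"dz":0,"fingers":0},
])

```text
clock: 7.95
tcp_pos: [0.5617, 0.1015, 0.0512]
tool_rot: [-180.0, -0.0, 173.4]
ft_force: [-0.6, 1.2, -1.0]
gripper_width: 0.0002
grip_force: 0.5
```

Emit:
drive_tool([
  {"rx":0,"ry":0,"rz":0,"dx":0.0067,"dy":-0.0008,"dz":0,"fingers":0},
  {"rx":0,"ry":0,"rz":0,"dx":0,"dy":0,"dz":0,"fingers":0},
])

```text
clock: 8.15
tcp_pos: [0.5623, 0.1014, 0.0512]
tool_rot: [-180.0, -0.1, 173.4]
ft_force: [-3.6, 0.1, 1.5]
gripper_width: -0.0003
grip_force: 1.8
```

Emit:
drive_tool([
  {"rx":0,"ry":0,"rz":0,"dx":0.0067,"dy":-0.0008,"dz":0,"fingers":0},
  {"rx":0,"ry":0,"rz":0,"dx":0,"dy":0,"dz":0,"fingers":0},
])

```text
clock: 8.35
tcp_pos: [0.5637, 0.1013, 0.0512]
tool_rot: [-180.0, -0.0, 173.4]
ft_force: [-3.8, 0.6, 1.1]
gripper_width: 0.0002
grip_force: 1.7
```

The second drawer is sliding at about 3.7 N, so it was off its stop. I'll keep pressing gently.

Emit:
drive_tool([
  {"rx":0,"ry":0,"rz":0,"dx":0.0067,"dy":-0.0008,"dz":0,"fingers":0},
  {"rx":0,"ry":0,"rz":0,"dx":0,"dy":0,"dz":0,"fingers":0},
])

```text
clock: 8.55
tcp_pos: [0.5649, 0.1011, 0.0512]
tool_rot: [-180.0, -0.0, 173.4]
ft_force: [-3.1, -0.6, 1.1]
gripper_width: -0.0001
grip_force: 1.6
```

Emit:
drive_tool([
  {"rx":0,"ry":0,"rz":0,"dx":0.0067,"dy":-0.0008,"dz":0,"fingers":0},
  {"rx":0,"ry":0,"rz":0,"dx":0,"dy":0,"dz":0,"fingers":0},
])

```text
clock: 8.75
tcp_pos: [0.566, 0.101, 0.0512]
tool_rot: [-180.0, -0.0, 173.4]
ft_force: [-2.6, 0.9, 0.2]
gripper_width: 0.0001
grip_force: 1.5
```

Emit:
drive_tool([
  {"rx":0,"ry":0,"rz":0,"dx":0.0067,"dy":-0.0008,"dz":0,"fingers":0},
  {"rx":0,"ry":0,"rz":0,"dx":0,"dy":0,"dz":0,"fingers":0},
])

```text
clock: 8.95
tcp_pos: [0.567, 0.1009, 0.0513]
tool_rot: [-180.0, 0.0, 173.4]
ft_force: [-2.7, 0.6, -0.0]
gripper_width: 0.0003
grip_force: 1.5
```

Emit:
drive_tool([
  {"rx":0,"ry":0,"rz":0,"dx":0.0067,"dy":-0.0008,"dz":0,"fingers":0},
  {"rx":0,"ry":0,"rz":0,"dx":0,"dy":0,"dz":0,"fingers":0},
])

```text
clock: 9.15
tcp_pos: [0.5672, 0.1009, 0.0512]
tool_rot: [180.0, -0.1, 173.4]
ft_force: [-6.2, 1.0, 2.0]
gripper_width: -0.0002
grip_force: 3.0
```

Emit:
drive_tool([
  {"rx":0,"ry":0,"rz":0,"dx":0.0067,"dy":-0.0008,"dz":0,"fingers":0},
  {"rx":0,"ry":0,"rz":0,"dx":0,"dy":0,"dz":0,"fingers":0},
])

```text
clock: 9.35
tcp_pos: [0.5672, 0.1009, 0.0511]
tool_rot: [180.0, -0.2, 173.4]
ft_force: [-8.7, 1.4, 3.5]
gripper_width: -0.0001
grip_force: 4.6
```

Emit:
drive_tool([
  {"rx":0,"ry":0,"rz":0,"dx":0.0067,"dy":-0.0008,"dz":0,"fingers":0},
  {"rx":0,"ry":0,"rz":0,"dx":0,"dy":0,"dz":0,"fingers":0},
])

```text
clock: 9.55
tcp_pos: [0.5672, 0.1009, 0.0511]
tool_rot: [180.0, -0.3, 173.4]
ft_force: [-12.0, 2.6, 5.9]
gripper_width: 0.0003
grip_force: 6.3
```

Second drawer is home after about 5 mm of travel. Next, the third bar.

Emit:
drive_tool([
  {"rx":0,"ry":0,"rz":0,"dx":-0.133,"dy":0.0154,"dz":0,"fingers":0},
  {"rx":0,"ry":0,"rz":0,"dx":-0.133,"dy":0.0154,"dz":0,"fingers":0},
  {"rx":0,"ry":0,"rz":0,"dx":-0.0344,"dy":-0.298,"dz":0,"fingers":0},
  {"rx":0,"ry":0,"rz":0,"dx":-0.0344,"dy":-0.298,"dz":0,"fingers":0},
  {"rx":0,"ry":0,"rz":0,"dx":-0.0344,"dy":-0.298,"dz":0,"fingers":0},
  {"rx":0,"ry":0,"rz":0,"dx":0,"dy":0,"dz":0,"fingers":0},
  {"rx":0,"ry":0,"rz":0,"dx":0.06,"dy":-0.007,"dz":0,"fingers":0},
  {"rx":0,"ry":0,"rz":0,"dx":0.06,"dy":-0.007,"dz":0,"fingers":0},
  {"rx":0,"ry":0,"rz":0,"dx":0,"dy":0,"dz":0,"fingers":0},
  {"rx":0,"ry":0,"rz":0,"dx":0,"dy":0,"dz":0,"fingers":0},
])

```text
clock: 10.55
tcp_pos: [0.5331, -0.0301, 0.0511]
tool_rot: [-180.0, -0.0, 173.5]
ft_force: [0.2, -0.2, 0.4]
gripper_width: 0.0
grip_force: 0.0
```

Emit:
drive_tool([
  {"rx":0,"ry":0,"rz":0,"dx":0.0133,"dy":-0.0016,"dz":0,"fingers":0},
  {"rx":0,"ry":0,"rz":0,"dx":0.0067,"dy":-0.0008,"dz":0,"fingers":0},
  {"rx":0,"ry":0,"rz":0,"dx":0,"dy":0,"dz":0,"fingers":0},
])

```text
clock: 10.85
tcp_pos: [0.5356, -0.0311, 0.0513]
tool_rot: [180.0, 0.0, 173.4]
ft_force: [-0.8, 0.6, 0.0]
gripper_width: -0.0001
grip_force: 0.0
```

Emit:
drive_tool([
  {"rx":0,"ry":0,"rz":0,"dx":0.0067,"dy":-0.0008,"dz":0,"fingers":0},
  {"rx":0,"ry":0,"rz":0,"dx":0,"dy":0,"dz":0,"fingers":0},
])

```text
clock: 11.05
tcp_pos: [0.5366, -0.0315, 0.0514]
tool_rot: [180.0, 0.0, 173.4]
ft_force: [-0.8, 1.0, 0.1]
gripper_width: -0.0
grip_force: 0.0
```

Emit:
drive_tool([
  {"rx":0,"ry":0,"rz":0,"dx":0.0067,"dy":-0.0008,"dz":0,"fingers":0},
  {"rx":0,"ry":0,"rz":0,"dx":0,"dy":0,"dz":0,"fingers":0},
])

```text
clock: 11.25
tcp_pos: [0.5377, -0.0317, 0.0514]
tool_rot: [-180.0, 0.0, 173.4]
ft_force: [0.7, -0.3, 0.4]
gripper_width: 0.0
grip_force: 0.0
```

Emit:
drive_tool([
  {"rx":0,"ry":0,"rz":0,"dx":0.0067,"dy":-0.0008,"dz":0,"fingers":0},
  {"rx":0,"ry":0,"rz":0,"dx":0,"dy":0,"dz":0,"fingers":0},
])

```text
clock: 11.45
tcp_pos: [0.5385, -0.0318, 0.0513]
tool_rot: [180.0, -0.0, 173.4]
ft_force: [-0.2, 0.9, 0.2]
gripper_width: 0.0002
grip_force: 0.0
```

Emit:
drive_tool([
  {"rx":0,"ry":0,"rz":0,"dx":0.0067,"dy":-0.0008,"dz":0,"fingers":0},
  {"rx":0,"ry":0,"rz":0,"dx":0,"dy":0,"dz":0,"fingers":0},
])

```text
clock: 11.65
tcp_pos: [0.5389, -0.0318, 0.0511]
tool_rot: [-180.0, -0.1, 173.4]
ft_force: [-3.4, -0.2, 1.1]
gripper_width: 0.0001
grip_force: 1.7
```

Emit:
drive_tool([
  {"rx":0,"ry":0,"rz":0,"dx":0.0067,"dy":-0.0008,"dz":0,"fingers":0},
  {"rx":0,"ry":0,"rz":0,"dx":0,"dy":0,"dz":0,"fingers":0},
])

```text
clock: 11.85
tcp_pos: [0.5403, -0.032, 0.0512]
tool_rot: [-180.0, -0.0, 173.4]
ft_force: [-3.3, -0.5, 1.7]
gripper_width: -0.0001
grip_force: 1.7
```

Emit:
drive_tool([
  {"rx":0,"ry":0,"rz":0,"dx":0.0067,"dy":-0.0008,"dz":0,"fingers":0},
  {"rx":0,"ry":0,"rz":0,"dx":0,"dy":0,"dz":0,"fingers":0},
])

```text
clock: 12.05
tcp_pos: [0.5416, -0.0321, 0.0512]
tool_rot: [-180.0, -0.0, 173.4]
ft_force: [-3.4, 0.2, 1.9]
gripper_width: -0.0002
grip_force: 1.4
```

The third drawer is sliding too.

Emit:
drive_tool([
  {"rx":0,"ry":0,"rz":0,"dx":0.0067,"dy":-0.0008,"dz":0,"fingers":0},
  {"rx":0,"ry":0,"rz":0,"dx":0,"dy":0,"dz":0,"fingers":0},
])

```text
clock: 12.25
tcp_pos: [0.5428, -0.0323, 0.0512]
tool_rot: [180.0, 0.0, 173.4]
ft_force: [-2.0, -0.2, 0.1]
gripper_width: 0.0001
grip_force: 1.2
```

Emit:
drive_tool([
  {"rx":0,"ry":0,"rz":0,"dx":0.0067,"dy":-0.0008,"dz":0,"fingers":0},
  {"rx":0,"ry":0,"rz":0,"dx":0,"dy":0,"dz":0,"fingers":0},
])

```text
clock: 12.45
tcp_pos: [0.5436, -0.0324, 0.0512]
tool_rot: [-180.0, -0.0, 173.4]
ft_force: [-2.8, 1.3, 0.4]
gripper_width: -0.0003
grip_force: 1.4
```

Emit:
drive_tool([
  {"rx":0,"ry":0,"rz":0,"dx":0.0067,"dy":-0.0008,"dz":0,"fingers":0},
  {"rx":0,"ry":0,"rz":0,"dx":0,"dy":0,"dz":0,"fingers":0},
])

```text
clock: 12.65
tcp_pos: [0.5443, -0.0324, 0.0512]
tool_rot: [-180.0, -0.0, 173.4]
ft_force: [-4.6, -0.4, 1.0]
gripper_width: 0.0003
grip_force: 2.2
```

Emit:
drive_tool([
  {"rx":0,"ry":0,"rz":0,"dx":0.0067,"dy":-0.0008,"dz":0,"fingers":0},
  {"rx":0,"ry":0,"rz":0,"dx":0,"dy":0,"dz":0,"fingers":0},
])

```text
clock: 12.85
tcp_pos: [0.5444, -0.0324, 0.0511]
tool_rot: [180.0, -0.1, 173.4]
ft_force: [-6.7, 0.9, 3.9]
gripper_width: -0.0002
grip_force: 3.9
```

Emit:
drive_tool([
  {"rx":0,"ry":0,"rz":0,"dx":0.0067,"dy":-0.0008,"dz":0,"fingers":0},
  {"rx":0,"ry":0,"rz":0,"dx":0,"dy":0,"dz":0,"fingers":0},
])

```text
clock: 13.05
tcp_pos: [0.5444, -0.0324, 0.0511]
tool_rot: [180.0, -0.2, 173.4]
ft_force: [-10.3, 2.2, 5.6]
gripper_width: -0.0001
grip_force: 5.5
```

All three bar drawers are home. Now I'll move to the knob with the fingers open.

Emit:
drive_tool([
  {"rx":0,"ry":0,"rz":0,"dx":-0.182,"dy":0.021,"dz":0,"fingers":0},
  {"rx":0,"ry":0,"rz":0,"dx":-0.182,"dy":0.021,"dz":0,"fingers":0},
  {"rx":0,"ry":0,"rz":0,"dx":-0.035,"dy":-0.302,"dz":-0.008,"fingers":70},
  {"rx":0,"ry":0,"rz":0,"dx":-0.035,"dy":-0.302,"dz":-0.008,"fingers":70},
  {"rx":0,"ry":0,"rz":0,"dx":-0.035,"dy":-0.302,"dz":-0.008,"fingers":70},
  {"rx":0,"ry":0,"rz":0,"dx":0,"dy":0,"dz":0,"fingers":70},
  {"rx":0,"ry":0,"rz":0,"dx":0,"dy":0,"dz":0,"fingers":70},
  {"rx":0,"ry":0,"rz":0,"dx":0,"dy":0,"dz":0,"fingers":70},
])

```text
clock: 13.85
tcp_pos: [0.4769, -0.162, 0.0479]
tool_rot: [180.0, 0.1, 173.4]
ft_force: [-0.1, -0.1, 0.2]
gripper_width: 0.0703
grip_force: 0.0
```

```bash
python3 - <<'E'
from h import *
s=ctrl.observe(); t=s['tcp_pos']; X=np.array([.9934,-.1148]);Y=np.array([.1148,.9934])
print(s['clock'],t,s['tool_rot'],s['gripper_width'],"f,g",t[:2]@X,t[:2]@Y)
p=capture("top"); cv2.imwrite('pics/k.png',cv2.resize(p["img"][150:250,220:400,::-1],None,fx=4,fy=4,interpolation=cv2.INTER_CUBIC))
for d in tip_of(p,"knob")[:3]:
  w=atz(p,d["uv"],.064); print(d["score"],d["uv"],w,w[:2]@X,w[:2]@Y)
E
```

```text
13.85 [ 0.47686615 -0.16199065  0.04788498] [1.79992080e+02 5.91210139e-02 1.73400388e+02] 0.0702534189312628 f,g 0.49231535880513405 -0.10617727799215938
0.73 [227.3, 148.3] [0.75171758 0.14859917 0.064     ] 0.7296970641296198 0.2339155904004453
0.72 [430.1, 235.2] [ 0.45372024 -0.48895636  0.064     ] 0.5068578809501469 -0.4336421678082637
0.61 [327.7, 206.5] [ 0.55179488 -0.1700309   0.064     ] 0.5676725805600319 -0.10556264043980852
```

View pics/k.png

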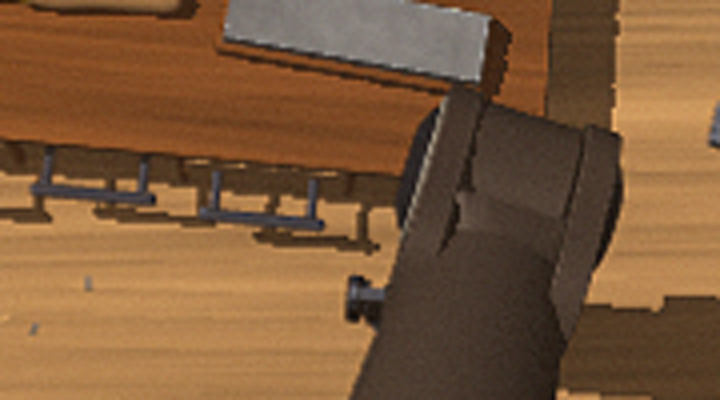

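The arm hides the knob in this view. The network and the earlier depth data agree on f≈0.568, g≈−0.1055, and the bars show evenly shut. I'll move in and grasp.

Emit:
drive_tool([
  {"rx":0,"ry":0,"rz":0,"dx":0.166,"dy":-0.019,"dz":0,"fingers":70},
  {"rx":0,"ry":0,"rz":0,"dx":0.166,"dy":-0.019,"dz":0,"fingers":70},
  {"rx":0,"ry":0,"rz":0,"dx":0.1,"dy":-0.0115,"dz":0,"fingers":70},
  {"rx":0,"ry":0,"rz":0,"dx":0.06,"dy":-0.007,"dz":0,"fingers":70},
  {"rx":0,"ry":0,"rz":0,"dx":0,"dy":0,"dz":0,"fingers":70},
  {"rx":0,"ry":0,"rz":0,"dx":0,"dy":0,"dz":0,"fingers":70},
])

```text
clock: 14.55
tcp_pos: [0.5495, -0.1701, 0.0475]
tool_rot: [180.0, -0.1, 173.4]
ft_force: [-0.6, 0.7, -0.3]
gripper_width: 0.07
grip_force: 0.0
```

Emit:
drive_tool([
  {"rx":0,"ry":0,"rz":0,"dx":0,"dy":0,"dz":0,"fingers":25},
  {"rx":0,"ry":0,"rz":0,"dx":0,"dy":0,"dz":0,"fingers":25},
  {"rx":0,"ry":0,"rz":0,"dx":0,"dy":0,"dz":0,"fingers":25},
  {"rx":0,"ry":0,"rz":0,"dx":0,"dy":0,"dz":0,"fingers":25},
  {"rx":0,"ry":0,"rz":0,"dx":0,"dy":0,"dz":0,"fingers":25},
  {"rx":0,"ry":0,"rz":0,"dx":0,"dy":0,"dz":0,"fingers":25},
  {"rx":0,"ry":0,"rz":0,"dx":0,"dy":0,"dz":0,"fingers":25},
])

```text
clock: 15.25
tcp_pos: [0.5498, -0.1691, 0.0485]
tool_rot: [179.8, 0.0, 173.4]
ft_force: [-1.5, 7.4, 4.9]
gripper_width: 0.0296
grip_force: 59.0
```

Emit:
drive_tool([
  {"rx":0,"ry":0,"rz":0,"dx":0.001,"dy":0.01,"dz":0.005,"fingers":25},
  {"rx":0,"ry":0,"rz":0,"dx":-0.0133,"dy":0.0016,"dz":0,"fingers":25},
  {"rx":0,"ry":0,"rz":0,"dx":-0.0133,"dy":0.0016,"dz":0,"fingers":25},
  {"rx":0,"ry":0,"rz":0,"dx":-0.0067,"dy":0.0008,"dz":0,"fingers":25},
  {"rx":0,"ry":0,"rz":0,"dx":0,"dy":0,"dz":0,"fingers":25},
])

```text
clock: 15.75
tcp_pos: [0.5453, -0.1685, 0.0486]
tool_rot: [180.0, 0.0, 173.4]
ft_force: [3.2, 2.1, -0.8]
gripper_width: 0.03
grip_force: 59.8
```

Emit:
drive_tool([
  {"rx":0,"ry":0,"rz":0,"dx":-0.0067,"dy":0.0008,"dz":0,"fingers":25},
  {"rx":0,"ry":0,"rz":0,"dx":-0.0067,"dy":0.0008,"dz":0,"fingers":25},
  {"rx":0,"ry":0,"rz":0,"dx":0,"dy":0,"dz":0,"fingers":25},
])

```text
clock: 16.05
tcp_pos: [0.5432, -0.1683, 0.0485]
tool_rot: [180.0, 0.0, 173.4]
ft_force: [3.2, 3.9, -0.0]
gripper_width: 0.0293
grip_force: 59.8
```

Emit:
drive_tool([
  {"rx":0,"ry":0,"rz":0,"dx":-0.0067,"dy":0.0008,"dz":0,"fingers":25},
  {"rx":0,"ry":0,"rz":0,"dx":-0.0067,"dy":0.0008,"dz":0,"fingers":25},
  {"rx":0,"ry":0,"rz":0,"dx":0,"dy":0,"dz":0,"fingers":25},
])

```text
clock: 16.35
tcp_pos: [0.5411, -0.168, 0.0485]
tool_rot: [180.0, 0.0, 173.4]
ft_force: [2.8, 3.6, 0.4]
gripper_width: 0.0294
grip_force: 59.8
```

The interlock is free: the drawer is 9 mm out at about 3 N. I'll pull on.

Emit:
drive_tool([
  {"rx":0,"ry":0,"rz":0,"dx":-0.0662,"dy":0.0077,"dz":0,"fingers":25},
  {"rx":0,"ry":0,"rz":0,"dx":-0.0662,"dy":0.0077,"dz":0,"fingers":25},
  {"rx":0,"ry":0,"rz":0,"dx":-0.0662,"dy":0.0077,"dz":0,"fingers":25},
  {"rx":0,"ry":0,"rz":0,"dx":-0.0662,"dy":0.0077,"dz":0,"fingers":25},
  {"rx":0,"ry":0,"rz":0,"dx":-0.0662,"dy":0.0077,"dz":0,"fingers":25},
  {"rx":0,"ry":0,"rz":0,"dx":0,"dy":0,"dz":0,"fingers":25},
])

```text
clock: 16.95
tcp_pos: [0.4896, -0.1622, 0.0485]
tool_rot: [-180.0, -0.1, 173.4]
ft_force: [-2.9, 3.6, 4.2]
gripper_width: 0.0297
grip_force: 60.6
```

Emit:
drive_tool([
  {"rx":0,"ry":0,"rz":0,"dx":-0.0662,"dy":0.0077,"dz":0,"fingers":25},
  {"rx":0,"ry":0,"rz":0,"dx":-0.0662,"dy":0.0077,"dz":0,"fingers":25},
  {"rx":0,"ry":0,"rz":0,"dx":-0.0662,"dy":0.0077,"dz":0,"fingers":25},
  {"rx":0,"ry":0,"rz":0,"dx":-0.0662,"dy":0.0077,"dz":0,"fingers":25},
  {"rx":0,"ry":0,"rz":0,"dx":-0.0662,"dy":0.0077,"dz":0,"fingers":25},
  {"rx":0,"ry":0,"rz":0,"dx":-0.0662,"dy":0.0077,"dz":0,"fingers":25},
  {"rx":0,"ry":0,"rz":0,"dx":0,"dy":0,"dz":0,"fingers":25},
])

```text
clock: 17.65
tcp_pos: [0.4306, -0.1554, 0.0485]
tool_rot: [-180.0, -0.1, 173.4]
ft_force: [-3.2, 1.9, 3.8]
gripper_width: 0.0294
grip_force: 60.8
```

Emit:
drive_tool([
  {"rx":0,"ry":0,"rz":0,"dx":-0.0133,"dy":0.0016,"dz":0,"fingers":25},
  {"rx":0,"ry":0,"rz":0,"dx":-0.0133,"dy":0.0016,"dz":0,"fingers":25},
  {"rx":0,"ry":0,"rz":0,"dx":-0.0133,"dy":0.0016,"dz":0,"fingers":25},
  {"rx":0,"ry":0,"rz":0,"dx":0,"dy":0,"dz":0,"fingers":25},
])

```text
clock: 18.05
tcp_pos: [0.4262, -0.1549, 0.0485]
tool_rot: [-180.0, 0.0, 173.4]
ft_force: [3.8, 1.1, 0.1]
gripper_width: 0.0295
grip_force: 60.4
```

Emit:
drive_tool([
  {"rx":0,"ry":0,"rz":0,"dx":-0.0067,"dy":0.0008,"dz":0,"fingers":25},
  {"rx":0,"ry":0,"rz":0,"dx":-0.0067,"dy":0.0008,"dz":0,"fingers":25},
  {"rx":0,"ry":0,"rz":0,"dx":0,"dy":0,"dz":0,"fingers":25},
])

```text
clock: 18.35
tcp_pos: [0.4239, -0.1547, 0.0485]
tool_rot: [-180.0, 0.0, 173.4]
ft_force: [3.1, 0.7, 0.7]
gripper_width: 0.0295
grip_force: 60.4
```

Emit:
drive_tool([
  {"rx":0,"ry":0,"rz":0,"dx":-0.0067,"dy":0.0008,"dz":0,"fingers":25},
  {"rx":0,"ry":0,"rz":0,"dx":0,"dy":0,"dz":0,"fingers":25},
])

```text
clock: 18.55
tcp_pos: [0.4228, -0.1545, 0.0485]
tool_rot: [-180.0, -0.0, 173.4]
ft_force: [2.7, 0.5, -0.2]
gripper_width: 0.0294
grip_force: 60.4
```

Emit:
drive_tool([
  {"rx":0,"ry":0,"rz":0,"dx":-0.0067,"dy":0.0008,"dz":0,"fingers":25},
  {"rx":0,"ry":0,"rz":0,"dx":0,"dy":0,"dz":0,"fingers":25},
])

```text
clock: 18.75
tcp_pos: [0.4223, -0.1545, 0.0485]
tool_rot: [-180.0, 0.1, 173.4]
ft_force: [4.3, 0.0, -1.0]
gripper_width: 0.0298
grip_force: 60.3
```

Emit:
drive_tool([
  {"rx":0,"ry":0,"rz":0,"dx":-0.0067,"dy":0.0008,"dz":0,"fingers":25},
  {"rx":0,"ry":0,"rz":0,"dx":0,"dy":0,"dz":0,"fingers":25},
])

```text
clock: 18.95
tcp_pos: [0.4223, -0.1545, 0.0486]
tool_rot: [-180.0, 0.2, 173.4]
ft_force: [8.2, 0.7, -4.8]
gripper_width: 0.0295
grip_force: 60.0
```

Emit:
drive_tool([
  {"rx":0,"ry":0,"rz":0,"dx":-0.0067,"dy":0.0008,"dz":0,"fingers":25},
  {"rx":0,"ry":0,"rz":0,"dx":0,"dy":0,"dz":0,"fingers":25},
])

```text
clock: 19.15
tcp_pos: [0.4223, -0.1545, 0.0486]
tool_rot: [180.0, 0.3, 173.4]
ft_force: [12.8, -0.4, -8.3]
gripper_width: 0.0296
grip_force: 60.1
```

It's at the outer stop. I'll ease off, release and lift away.

Emit:
drive_tool([
  {"rx":0,"ry":0,"rz":0,"dx":0.013,"dy":-0.0015,"dz":0,"fingers":25},
  {"rx":0,"ry":0,"rz":0,"dx":0,"dy":0,"dz":0,"fingers":75},
  {"rx":0,"ry":0,"rz":0,"dx":0,"dy":0,"dz":0,"fingers":75},
  {"rx":0,"ry":0,"rz":0,"dx":0,"dy":0,"dz":0,"fingers":75},
  {"rx":0,"ry":0,"rz":0,"dx":0,"dy":0,"dz":0,"fingers":75},
  {"rx":0,"ry":0,"rz":0,"dx":0,"dy":0,"dz":0.2,"fingers":75},
  {"rx":0,"ry":0,"rz":0,"dx":0,"dy":0,"dz":0.3,"fingers":75},
  {"rx":0,"ry":0,"rz":0,"dx":0,"dy":0,"dz":0.3,"fingers":75},
  {"rx":0,"ry":0,"rz":0,"dx":-0.3,"dy":0,"dz":0.1,"fingers":75},
  {"rx":0,"ry":0,"rz":0,"dx":-0.3,"dy":0,"dz":0,"fingers":75},
])

```text
clock: 20.15
tcp_pos: [0.3326, -0.1549, 0.1861]
tool_rot: [-179.9, 0.2, 173.5]
ft_force: [0.1, 0.5, 0.5]
gripper_width: 0.0749
grip_force: 0.0
```

Emit:
drive_tool([
  {"rx":0,"ry":0,"rz":0,"dx":-0.2,"dy":0.3,"dz":0.1,"fingers":75},
  {"rx":0,"ry":0,"rz":0,"dx":0,"dy":0.3,"dz":0,"fingers":75},
  {"rx":0,"ry":0,"rz":0,"dx":0,"dy":0.3,"dz":0,"fingers":75},
  {"rx":0,"ry":0,"rz":0,"dx":0,"dy":0.3,"dz":0,"fingers":75},
  {"rx":0,"ry":0,"rz":0,"dx":0,"dy":0,"dz":0,"fingers":75},
  {"rx":0,"ry":0,"rz":0,"dx":0,"dy":0,"dz":0,"fingers":75},
])

```text
clock: 20.75
tcp_pos: [0.3048, 0.0218, 0.1969]
tool_rot: [-180.0, 0.0, 173.7]
ft_force: [-1.0, 0.1, 0.6]
gripper_width: 0.075
grip_force: 0.0
```

```bash
python3 - <<'E'
from h import *
X=np.array([.9934,-.1148]);Y=np.array([.1148,.9934])
p=capture("top"); cv2.imwrite('pics/end.png',cv2.resize(p["img"][110:300,90:450,::-1],None,fx=2.2,fy=2.2))
for n in("knob","bar_b"):
  for d in tip_of(p,n)[:4]:
    w=atz(p,d["uv"],.064); print(n,round(d["score"],2),d["uv"],w[:2]@X,w[:2]@Y)
E
```

```text
knob 0.78 [321.9, 248.4] 0.4335978824470247 -0.0975398154873178
knob 0.39 [201.2, 187.4] 0.590924325193122 0.3008415113388894
bar_b 0.93 [201.9, 202.2] 0.543046787753256 0.2920305872981985
bar_b 0.77 [287.7, 202.9] 0.56705596783523 0.02119036647824615
bar_b 0.49 [246.3, 199.2] 0.5663469922650248 0.1527983503741446
```

View pics/end.png

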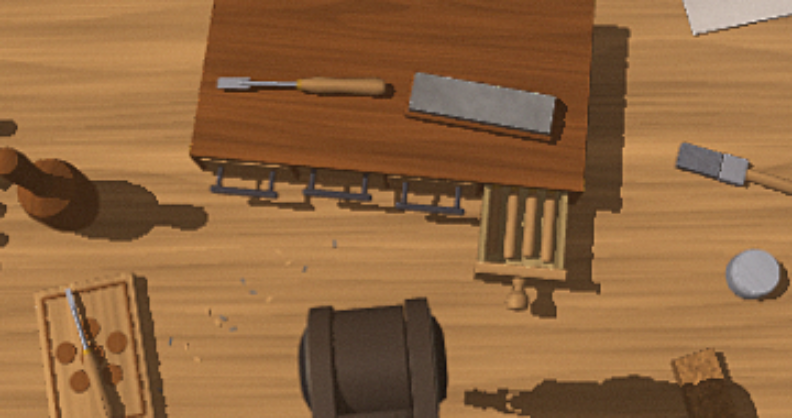

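The drawer stands fully open, with the knob at crop (517,295). All three bars are shut, at crop rows of about 190–208, and the bystanders are where they were. Handing in.

```bash
python3 -c "
from plant import order
print(order.job_done())"
```

```text
the job is handed in; nothing more can be done
None
```

The gouge drawer is open to its outer stop (about 129 mm of travel). All three bar-pull drawers were pressed home first with no more than about 12 N: the middle two had been clearly off their stops and the left one about 1 mm at most. The job is handed in; no verdict was returned.

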